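Open the ratchet clamp on the finished casting

TASK

Open the ratchet clamp that holds the grey casting: press its release pad fully down, then push its sliding jaw back along the bed all the way to the end stop, with the fingertips. Nothing is to be picked up: leave the casting standing in its place, leave the empty clamp shut and locked, and do not disturb the other things on the bench.

Things in the scene. Friction and masses are not known exactly. Their poses are not given: they have to be found in the camera images.
- clamp: Ratchet clamp with the casting in it: dark steel bed 290 (its x) x 70 x 18 mm, fixed to the table, left or right of the empty clamp. Origin under the bed's centre, z up; +x runs from the fixed jaw (x -145 to -125 mm, top z 55) to the end stop (x 130 to 145 mm, top z 40) and points away from the robot, turned up to 0.3 rad either way.
- jaw (a joint): Travel of this clamp's sliding jaw along the bed's +x, m: 0 to 0.005 at the start (shut), 0.098 back against the end stop. The ratchet blocks it (a few mm of play) until the release has been pressed; then it slides with about 3 N plus 8 N per m/s and stays where it is left.
- release (a joint): Angle of the release rocker on this sliding jaw, rad: 0 at the start (ratchet engaged), 0.32 pressed fully down. The ratchet is free above 0.2. It takes about 5 N on the pad, has no return spring and stays down.
- release_pad (a point): Top centre of the ribbed release pad (34 mm along the bed x 36 across) on the sliding jaw, pressed straight down; z 50 mm at the start, sinks 7 mm when fully pressed. It lies in the 75 mm gap between the jaw plate (face 57 mm from here towards the clamp's -x, top z 85) and the push tab (face 18 mm from here towards +x). The jaw's cheeks beside the pad are 34 mm high.
- push_tab (a point): Top edge, mid-width, of the push tab's face that looks at the release pad. The tab is an upright aluminium plate at the rear of this sliding jaw, 66 mm wide, 10 thick, from z 34 to 85 mm; this point is at z 85 mm. Pushed on this face along the clamp's +x, the sliding jaw goes back.
- casting: Grey bent pipe casting with a square foot flange 56 x 52 x 10 mm, 78 mm tall over all, loose, 0.2 to 0.4 kg, standing on the bed between the fixed jaw and the jaw plate of the clamp, with a millimetre or two of play. Origin at the centre of its underside.
- spare_clamp: The empty ratchet clamp, the same in every part as the other and also shut, with nothing between its jaws; its frame is as for the other. To be left alone.
- spare_jaw (a joint): Sliding jaw of the spare clamp, m, as for the other: 0 to 0.005 at the start.
- spare_release (a joint): Release rocker of the spare clamp, rad: 0 at the start.
- bolt_tall: Bystander: steel socket-head screw standing on its head, head 26 mm across, 66 mm tall; origin at the centre of its underside.
- bolt_short: Bystander: shorter steel socket-head screw standing on its head, head 26 mm across, 48 mm tall; origin at the centre of its underside.
- bottle_pink: Bystander: squeeze bottle with a nozzle, 58 mm across, 157 mm tall; origin at the centre of its underside.
- bottle_green: Bystander: squeeze bottle with a nozzle, 58 mm across, 157 mm tall; origin at the centre of its underside.
- nest_half: Bystander: C-shaped aluminium block lying flat beyond the clamps, about 80 x 110 mm, 28 mm tall; origin under its middle.
- spanner: Bystander: steel spanner lying flat at the right of the table; origin under its middle.
There are look-alikes about, which are no part of the job. What is meant by the casting is not purple, and is the smaller of those in its own colour.

How it is judged:
By the outcome, as a careful person would: the job done as asked, in the order asked, and still so for the second after the job is handed in, with the robot touching nothing.
It also fails if it takes over 40 s, if anything falls off the work surface, if the arm or the gripper's body presses on something with over 40 N, if the wrist force passes 120 N, or if a joint passes its speed limit or range.

ROBOT

A 6-joint arm with a two-finger parallel gripper is mounted at the origin on the work surface. World frame = base frame: x ahead of the robot, y to its left, z up, the work surface at z = 0. Lengths are in m, angles in degrees, forces in N, time in s.
With the tool pointing down it reaches from about 0.325 to 0.775 m from the base axis. Payload 5.5 kg.
Tool frame: the origin (TCP) lies at the centre of the arm's flange, where the gripper is bolted on; the fingertips stand 182 mm ahead of it and the grasp point (between the pads) lies 163 mm ahead of it; z points along the fingers, y is the line along which they close (so a half turn about z gives the same grasp; the last joint's range is limited). The gripper opens to 88 mm and grips with 3 to 60 N. Pads are 20 mm wide; open, the fingers measure 115 mm over their backs; the gripper's body (75 mm by 178 mm) begins 61 mm behind the grasp point.
Start: joints at [-67.477, 5.22, 70.514, -0, 104.267, -3.249], TCP at [0.261, -0.54, 0.405] pointing down, gripper open.
Joint ranges: [-164.24, 164.24], [-49.07, 125.15], [9.68, 141.18], [-86.29, 266.29], [3.28, 154.24], [-151.56, 151.56]. Speed limits (degrees/s): [147.25, 147.25, 172.46, 180, 180, 180].

INTERFACE

Orientations are given as [roll, pitch, yaw] about the fixed x, y, z axes, in that order (R = Rz(yaw) Ry(pitch) Rx(roll)).
In Python, from station import r gives the robot as it stands. The module is installed in compiled form; this text tells all that it offers. Calls block until the motion is done:
- r.reach(position, orientation): joint-space move of the TCP to a pose.
- r.servo_line(position, rotation=None, speed=0.15): straight line of the TCP; rotation=None keeps the orientation; speed is the mean speed in m/s.
- r.move_joints(angles): joint-space move.
- r.let_go() and r.grab(squeeze=None): open the fingers fully, or close them until they stop; squeeze is the grip in N (None keeps the last).
- r.wait(seconds).
- r.inverse_kinematics(position, orientation): joint angles nearest the present ones, or None.
- r.sense(): the state.
- r.snapshot(name): name is "side" or "top" or "wrist"; returns a dict with "frame" (420x560x3 uint8, red, green, blue), "fx", "fy", "cx", "cy" (pixels), "R" (3x3) and "t" (3): a world point X has camera coordinates R X + t. Camera axes: x right, y down, z forward; pixel columns grow to the right and rows downward; lengths in m; the calibration is good to about 2 mm. A picture is of the moment at which its call begins. There is no depth.
A pose or a line that the arm cannot do raises r.IKError and nothing moves.
- r.hand_in(): hands the job in; it is judged then, once.
The state is a dict: "clock": time; "joints": joint angles; "joint_vel": joint speeds; "joint_torque": joint torques, N m; "tcp_pos": TCP position; "orientation": TCP orientation; "contact_force": force on the tool from outside, world axes, zero at the start; "torque": the same for the moment, N m; "opening": finger opening in m; "gripper_force": force on a finger pad.
Only numpy, scipy, OpenCV 4.12 (cv2) and the standard library are available. Lean on these libraries where they do the work, as an engineer would, in place of code of your own. Each camera call takes 0.05 s, during which the arm holds its last target. There are 200 camera calls.

## Working session

There is one attempt and no reset: what is moved stays moved. The work goes in short steps, each a Python script; the robot and the scene stay as the last script left them, time stands still between calls to the robot, and variables do not carry over. Pictures are saved under pics/ and viewed, at most 10 in all, crops included, and the job is handed in when it is done.

```bash
mkdir -p pics; python3 - <<'E'
from station import r
import cv2,pickle
for n in("top","side"):
    s=r.snapshot(n); pickle.dump(s,open(n+".pkl","wb")); cv2.imwrite(f"pics/{n}0.png",cv2.resize(s["frame"][:,:,::-1],(784,588),interpolation=cv2.INTER_CUBIC))
    print(n,s["fx"],s["cx"],s["cy"],s["R"],s["t"])
print(r.sense())
E
```

```text
top 466.9759396310564 288.39905780812194 205.75489471371824 [[ 0.00956005 -0.99955052 -0.02841425]
 [-0.98300543 -0.00418463 -0.18352877]
 [ 0.18332738  0.02968591 -0.98260359]] [-0.04512441  0.56215585  1.20289559]
side 435.81713666487946 283.8207060445232 212.14962379504507 [[ 0.9932367  -0.11541828 -0.01262888]
 [-0.08267548 -0.62668136 -0.77487757]
 [ 0.08152075  0.77068093 -0.63198518]] [-0.56584912  0.06130002  1.34076288]
{'clock': 0.1, 'joints': array([-6.74780885e+01,  5.25796877e+00,  7.05758864e+01,  7.77132676e-04,
        1.04267798e+02, -3.24990103e+00]), 'joint_vel': array([-0.02426908,  0.02210579, -0.1381759 , -0.01914481,  0.05193964,
       -0.08377018]), 'joint_torque': array([ 3.36006880e-03, -4.47857809e+01, -4.07569170e+01,  7.01717497e-02,
        2.84190313e-02, -1.10140404e-04]), 'tcp_pos': array([ 0.26087824, -0.54036508,  0.40361938]), 'orientation': array([-1.79898553e+02, -6.51511050e-03,  2.57719977e+01]), 'contact_force': array([ 0.2495916 , -0.23949303,  0.06906147]), 'torque': array([-0.00721129, -0.05152242, -0.01612653]), 'gripper_force': 0.0, 'opening': 0.08776050909827149}
```

View pics/top0.png

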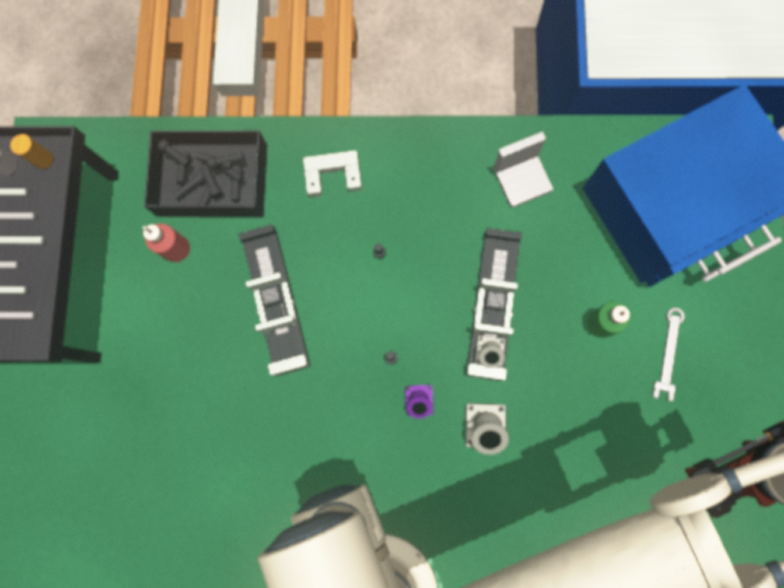

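View pics/side0.png

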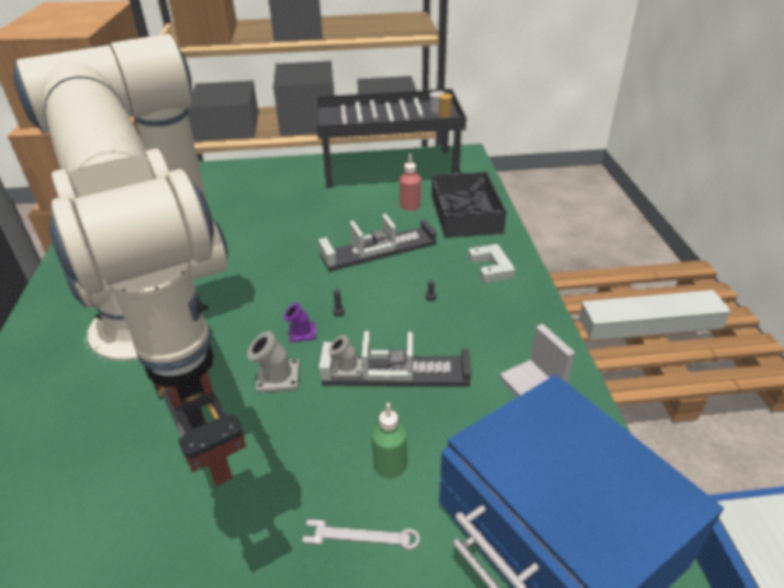

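The pictures show three castings (top view): a small grey one in the right clamp at (490,352), a larger grey one on the table at (487,430), and a purple one at (420,402). The one meant is the small grey one at (490,352), because it isn't purple and is the smaller of the two greys. So the clamp is the right one, and the left one (273,300) is empty. I'll confirm this in an enlarged crop and use it to read the clamp's features.

```bash
python3 - <<'E'
import pickle,cv2
s=pickle.load(open("top.pkl","rb"));f=s["frame"][155:330,305:405,::-1]
# rotate so the clamp lies flat: keep simple, x6 scale in two halves side by side
a=cv2.resize(f[0:120],(500,600),interpolation=cv2.INTER_CUBIC)
b=cv2.resize(f[95:175],(250,200),interpolation=cv2.INTER_CUBIC)
import numpy as np
o=np.zeros((600,760,3),np.uint8);o[:,:500]=a;o[:200,510:]=b
cv2.imwrite("pics/crop1.png",o)
E
```

```text
(no output)
```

View pics/crop1.png

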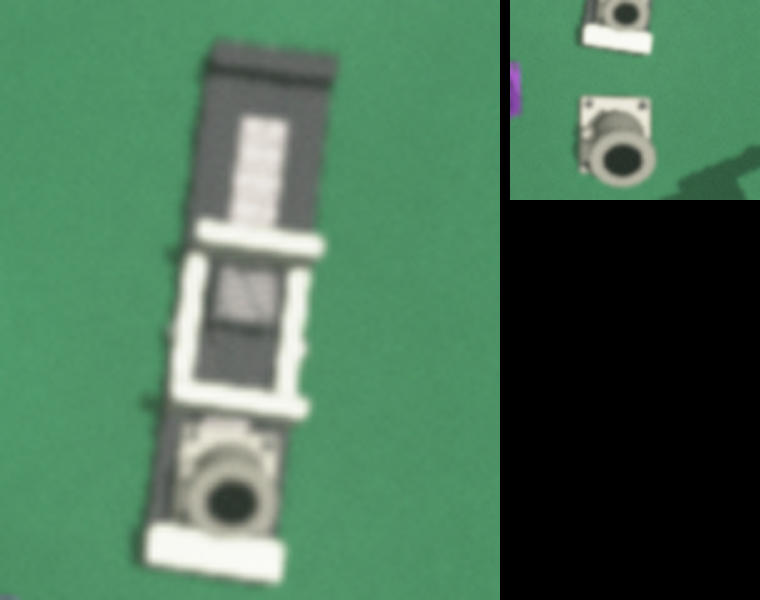

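The crop shows the small grey casting standing in the right clamp, with the larger grey one below it outside. In crop pixels, the pad centre is at (247,293), the push tab's top runs from (197,230) to (323,246), the end stop's far corners are (213,42) and (338,58), and the fixed jaw's near corners are (144,566) and (281,582). Next I'll fit the clamp pose to these points and check the residuals.

```bash
cat > geo.py <<'E'
import numpy as np
def proj(s,X):
    c=np.asarray(X)@np.array(s["R"]).T+s["t"]
    return np.c_[s["fx"]*c[...,0]/c[...,2]+s["cx"],s["fy"]*c[...,1]/c[...,2]+s["cy"]]
def c2w(x,y,a,L):
    L=np.atleast_2d(L);return np.c_[x+np.cos(a)*L[:,0]-np.sin(a)*L[:,1],y+np.sin(a)*L[:,0]+np.cos(a)*L[:,1],L[:,2]]
E
python3 - <<'E'
import pickle,numpy as np
from geo import *
from scipy.optimize import least_squares
s=pickle.load(open("top.pkl","rb"))
# (crop px), local: x rel, y, z, isjaw
P=[((213,42),.145,.035,.040,0),((338,58),.145,-.035,.040,0),((144,566),-.145,.033,.055,0),((281,582),-.145,-.033,.055,0),
((150,525),-.125,.033,.055,0),((287,543),-.125,-.033,.055,0),
((247,293),0,0,.050,1),((200,220),.028,.033,.085,1),((325,236),.028,-.033,.085,1),((197,240),.018,.033,.085,1),((322,256),.018,-.033,.085,1),
((174,384),-.057,.033,.085,1),((309,399),-.057,-.033,.085,1)]
uv=np.array([(305+(p[0][0]+.5)/5-.5,155+(p[0][1]+.5)/5-.5) for p in P]);L=np.array([p[1:4] for p in P]);j=np.array([p[4] for p in P])
def f(q):
    M=L.copy();M[:,0]+=j*q[3];return (proj(s,c2w(*q[:3],M))-uv).ravel()
o=least_squares(f,[.5,-.2,0,0.03],loss="soft_l1");print(o.x);print(f(o.x).reshape(-1,2).round(1))
q=o.x;np.save("fit.npy",q)
print("pad",c2w(*q[:3],[q[3],0,.05]),"tab",c2w(*q[:3],[q[3]+.018,0,.085]))
d=pickle.load(open("side.pkl","rb"))
B=c2w(*q[:3],[[q[3],0,.05],[q[3]+.018,.033,.085],[q[3]+.018,-.033,.085],[.145,-.035,.04],[-.145,-.033,.055],[-.145,.033,.055]])
print(B.round(3),(proj(d,B)*1.4).round(1))
import cv2
f=np.ascontiguousarray(cv2.resize(d["frame"][220:300,210:350,::-1],(784,448),interpolation=cv2.INTER_CUBIC))
for u in proj(d,B):cv2.drawMarker(f,tuple(int(v) for v in ((u-[210,220])*5.6)),(0,0,255),0,12)
cv2.imwrite("pics/side1.png",f)
E
```

```text
[ 0.53763569 -0.21613962 -0.13492144  0.00561153]
[[-0.2 -0.4]
 [ 0.3 -0.3]
 [ 1.4 -0.2]
 [-0.7  0.2]
 [ 1.2  0.4]
 [-1.   0.4]
 [ 0.1  0. ]
 [-0.3  0.2]
 [-0.1  0.4]
 [-0.2 -0.1]
 [ 0.1  0.1]
 [ 0.8 -0.6]
 [-0.6 -0.1]]
pad [[ 0.54319622 -0.21689444  0.05      ]] tab [[ 0.56103264 -0.21931566  0.085     ]]
[[ 0.543 -0.217  0.05 ]
 [ 0.565 -0.187  0.085]
 [ 0.557 -0.252  0.085]
 [ 0.677 -0.27   0.04 ]
 [ 0.39  -0.229  0.055]
 [ 0.398 -0.164  0.055]] [[396.4 355.4]
 [405.7 330.7]
 [405.4 354.6]
 [469.2 372.5]
 [316.8 365.4]
 [320.9 341.5]]
```

View pics/side1.png

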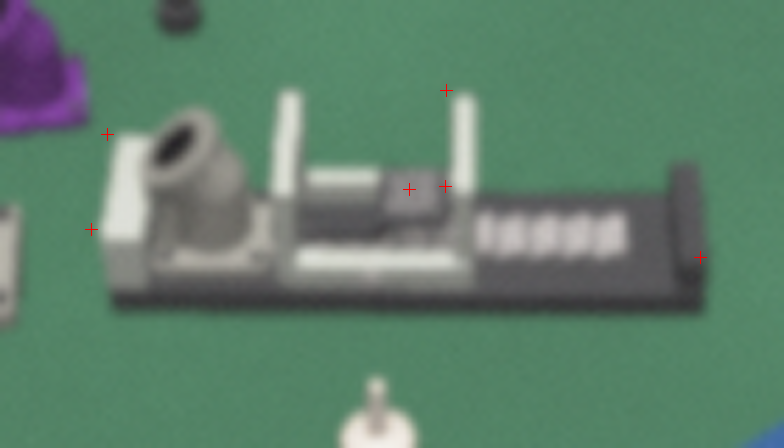

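The side view shows the marks landing 1–1.5 native pixels (about 3 mm) off to the left, which is consistent with the calibration. The pad mark (409,189) lies on the pad at (412,192). I'll split the difference by shifting about 1 mm, which still leaves 8 mm of clearance to the tab. Next: go above the pad with the fingers closed and check.

```bash
python3 - <<'E'
from station import r
import numpy as np,cv2
from geo import *
q=np.load("fit.npy");q[0]+=.0012;q[1]-=.001;np.save("fit.npy",q)
yaw=np.degrees(q[2]);p=c2w(*q[:3],[q[3],0,0])[0]
print(p,r.inverse_kinematics([p[0],p[1],.4],[180,0,yaw]))
r.grab(10)
r.reach([p[0],p[1],.40],[180,0,yaw]);
r.servo_line([p[0],p[1],.182+.095])
S=r.sense();print(S["clock"],S["tcp_pos"],S["orientation"],S["contact_force"],S["opening"])
a=r.snapshot("top")["frame"][140:290,290:420,::-1];b=r.snapshot("side")["frame"][180:300,210:350,::-1]
a=cv2.resize(a,(390,450),interpolation=cv2.INTER_CUBIC);b=cv2.resize(b,(410,351),interpolation=cv2.INTER_CUBIC)
o=np.zeros((450,800,3),np.uint8);o[:,:390]=a;o[:351,390:]=b;cv2.imwrite("pics/hover.png",o)
E
```

```text
[ 0.54439622 -0.21789444  0.        ] [-2.51377638e+01  3.05120211e+00  7.32547532e+01 -2.54444375e-14
  1.03694045e+02  7.25926653e+01]
3.9917 [ 0.54460487 -0.21813592  0.27837931] [ 1.79965166e+02 -1.13102880e-01 -7.74123277e+00] [-0.4215016  -0.24237987  0.11357299] 0.00011153584470182564
```

View pics/hover.png

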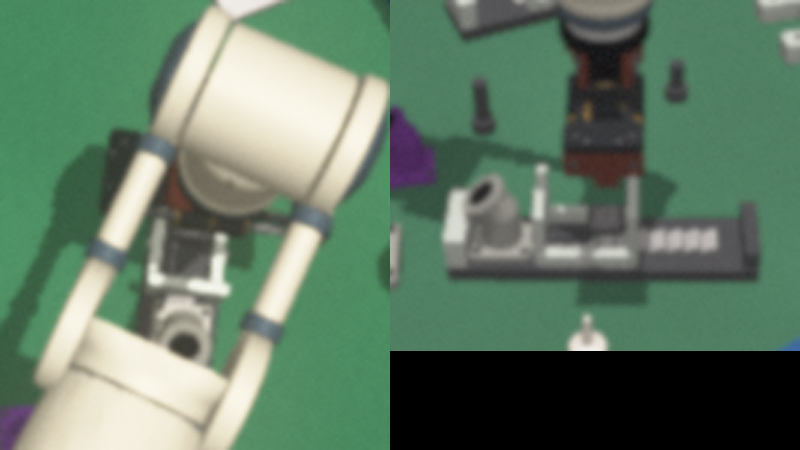

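In the hover view, the reddish fingers in the side half appear at (565–643, 150–185), against the gap between plate and tab at (548–630). I need an enlargement to see how wide the tips really are.

```bash
python3 - <<'E'
from station import r
import numpy as np,cv2
from geo import *
q=np.load("fit.npy")
s=r.snapshot("side");f=np.ascontiguousarray(cv2.resize(s["frame"][190:280,240:350,::-1],(733,600),interpolation=cv2.INTER_CUBIC))
T=r.sense()["tcp_pos"];k=600/90
a=q[2]
pts=[[T[0]+dx*np.cos(a),T[1]+dx*np.sin(a),z] for dx in(-.01,.01) for z in (T[2]-.182,T[2]-.102)]
for u in proj(s,np.array(pts)):cv2.drawMarker(f,tuple(int(v) for v in (u-[240,190])*k),(255,255,0),0,12)
cv2.imwrite("pics/hover2.png",f)
w=r.snapshot("wrist");cv2.imwrite("pics/wrist.png",w["frame"][:,:,::-1])
E
```

```text
(no output)
```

View pics/hover2.png

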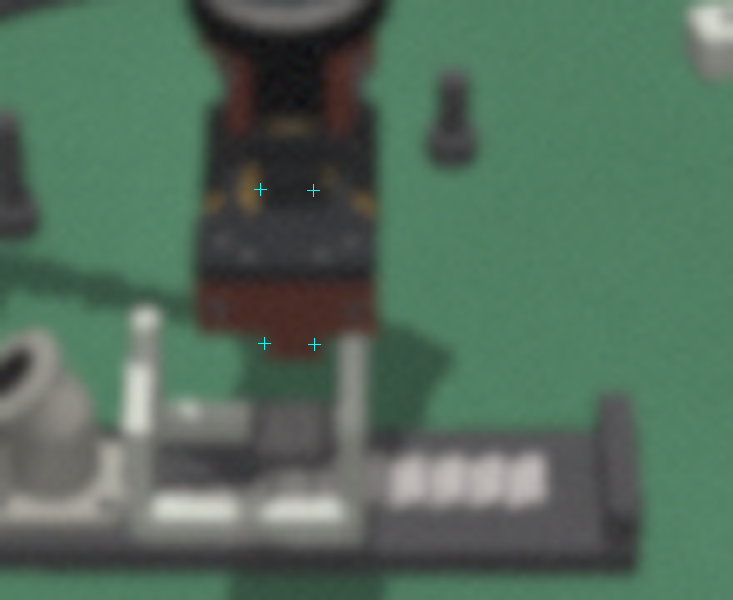

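View pics/wrist.png

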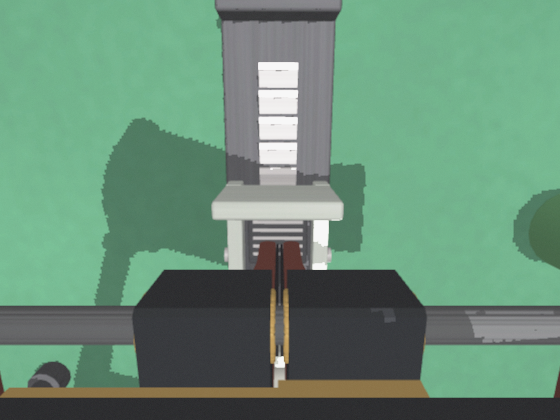

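The side view shows the tip, spanning columns (265–325), hanging over the gap. It's centred at 295 against the pad's 290, and the tab face is at 338. The wrist view shows the fingers centred laterally on the tab at column 278. I'll move back 2 mm for clearance, then press down watching the force.

```bash
python3 - <<'E'
from station import r
import numpy as np
from geo import *
q=np.load("fit.npy");p=c2w(*q[:3],[q[3]-.002,0,0])[0]
def go(z,v):
    r.servo_line([p[0],p[1],.182+z],speed=v);S=r.sense();F=S["contact_force"]
    print(round(S["clock"],2),z,(S["tcp_pos"]-[p[0],p[1],.182]).round(4),F.round(1));return F
go(.08,.08);F=go(.056,.05)
if np.abs(F).max()<6:
    for z in np.arange(.053,.034,-.0015):
        F=go(z,.02)
        if F[2]>22 or np.hypot(F[0],F[1])>15:break
E
```

```text
4.53 0.08 [-0.0003  0.0001  0.0787] [-0.8 -0.4 -0.3]
5.17 0.056 [0.     0.     0.0559] [-0.   0.3  0.1]
5.47 0.053 [-0.     0.     0.053] [-0.5  0.1 -0.5]
5.72 0.0515 [-0.      0.      0.0514] [-0.4 -0.6  0.1]
5.97 0.049999999999999996 [ 0.0001 -0.      0.0503] [ 1.5 -0.2  0.9]
6.22 0.048499999999999995 [ 0.0004 -0.0001  0.0499] [1.2 0.  5.4]
6.47 0.04699999999999999 [ 0.0008 -0.0001  0.0495] [ 0.5 -0.2  8.9]
6.72 0.04549999999999999 [ 0.0012 -0.0001  0.049 ] [ 2.8  0.9 11. ]
6.97 0.04399999999999999 [ 0.0015 -0.0002  0.0483] [ 2.9  1.1 13.7]
7.22 0.04249999999999999 [ 0.0016 -0.0002  0.047 ] [ 3.9  0.9 12.8]
7.47 0.04099999999999999 [ 0.0021 -0.0002  0.0462] [ 5.8  1.2 14.2]
7.72 0.039499999999999987 [ 0.0026 -0.0002  0.0455] [ 7.5  0.4 15.4]
7.97 0.037999999999999985 [ 0.0029 -0.0002  0.0451] [ 7.   2.3 19.1]
8.22 0.036499999999999984 [ 0.0029 -0.0002  0.0449] [ 4.8  2.4 24.8]
```

```bash
python3 - <<'E'
from station import r
import numpy as np
from geo import *
q=np.load("fit.npy");p=c2w(*q[:3],[q[3]-.002,0,0])[0]
for z in (.035,.0335,.032,.0305):
    r.servo_line([p[0],p[1],.182+z],speed=.02);r.wait(.2);S=r.sense();F=S["contact_force"]
    print(round(S["clock"],2),z,(S["tcp_pos"]-[p[0],p[1],.182]).round(4),F.round(1))
    if F[2]>34:break
E
```

```text
8.67 0.035 [ 0.0029 -0.0002  0.0447] [ 2.4  3.9 29.9]
9.12 0.0335 [ 0.0029 -0.0002  0.0445] [ 0.6  4.5 35.3]
```

The stop is firm: under 0.2 mm of travel per 5 N, up to 35 N. The release is fully down. Now I'll rise clear of the pad and push the tab.

```bash
python3 - <<'E'
from station import r
import numpy as np
from geo import *
q=np.load("fit.npy");u=np.array([np.cos(q[2]),np.sin(q[2])])
p=c2w(*q[:3],[q[3]-.002,0,0])[0][:2]
r.servo_line([*p,.182+.058],speed=.05)
def go(d,v):
    r.servo_line([*(p+d*u),.24],speed=v);S=r.sense();F=S["contact_force"];e=S["tcp_pos"][:2]-p
    print(round(S["clock"],2),round(d,4),(e@u).round(4),"lat",(e@[-u[1],u[0]]).round(4),F.round(1),"along",(F[:2]@u).round(1));return -F[:2]@u
go(0,.05)
d=0
while d<.135:
    d+=.012 if d<.09 else .003
    f=go(d,.05 if d<.09 else .03)
    if f>25 or (f>15 and d<.08):break
E
```

```text
10.01 0 -0.0001 lat -0.0 [-0.1  0.6  0.2] along -0.2
10.4 0.012 0.0124 lat 0.0001 [ 0.1 -0.3  0.8] along 0.2
10.79 0.024 0.0245 lat 0.0 [1.  0.3 0.6] along 0.9
11.18 0.036 0.0365 lat 0.0 [ 0.7 -0.4  0.4] along 0.7
11.57 0.048 0.0485 lat 0.0 [ 0.3 -0.1  0.3] along 0.3
11.97 0.06 0.0605 lat 0.0 [ 0.1 -0.9  0.5] along 0.3
12.36 0.072 0.0725 lat 0.0 [ 0.  -0.4  0.4] along 0.1
12.75 0.084 0.0845 lat 0.0001 [ 1.  -0.7 -0.5] along 1.1
13.3 0.096 0.0963 lat 0.0 [-0.6 -0.1  0.9] along -0.6
13.55 0.099 0.0991 lat -0.0 [0.2 0.5 1.2] along 0.1
13.8 0.102 0.1022 lat 0.0 [-1.   0.1  0.5] along -1.0
14.05 0.105 0.1048 lat -0.0 [-5.9  0.5  2. ] along -5.9
14.3 0.108 0.1061 lat -0.0001 [-17.8   3.9   8.7] along -18.2
14.55 0.111 0.1074 lat -0.0003 [-30.7   6.9  13.6] along -31.4
```

The force rises sharply at 105 mm, which matches 8–10 mm of gap plus about 96 mm of travel. I'll back off, rise, and check with the cameras.

```bash
python3 - <<'E'
from station import r
import numpy as np,cv2
from geo import *
q=np.load("fit.npy");u=np.array([np.cos(q[2]),np.sin(q[2])])
p=c2w(*q[:3],[q[3]-.002,0,0])[0][:2]
r.servo_line([*(p+.085*u),.24],speed=.05)
r.servo_line([*(p+.085*u),.38],speed=.15)
J=r.sense()["joints"].copy();J[0]+=-40;r.move_joints(J)
S=r.sense();print(S["clock"],S["tcp_pos"],S["contact_force"])
a=r.snapshot("side")["frame"][140:300,170:350,::-1];b=r.snapshot("top")["frame"][100:330,150:405,::-1]
o=np.zeros((400,800,3),np.uint8);o[:356,:400]=cv2.resize(a,(400,356),interpolation=cv2.INTER_CUBIC);o[:361,400:]=cv2.resize(b,(400,361),interpolation=cv2.INTER_CUBIC);cv2.imwrite("pics/end.png",o)
E
```

```text
17.9667 [ 0.33391513 -0.57761433  0.37841706] [ 0.52768378  0.16018841 -0.53467793]
```

View pics/end.png

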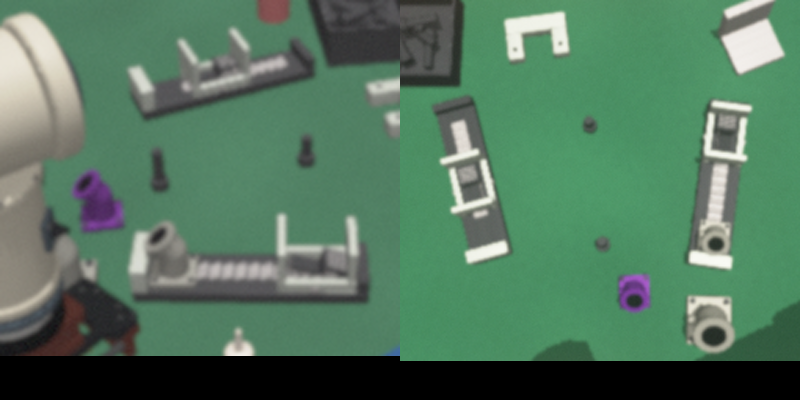

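The final view shows the sliding jaw back at the end stop (side view: tab at (352,255), stop at (362,262)) with the pad tilted down. The casting stands in its place at (165,252), the empty clamp is still shut, and the bystanders haven't moved.

```bash
python3 -c "
from station import r
print(r.hand_in())"
```

```text
the job is handed in; nothing more can be done
None
```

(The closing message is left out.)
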